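Bolt the auger feeder's lid with the spring catch held down

TASK

Bolt the auger feeder's lid shut before its test run: press the long red spring catch right down with one fingertip and keep it right down while the other fingertip pushes the bolt's yellow tab, until the bolt is fully home through the lid's eye; then let go, so that the catch springs up and locks the bolt. This is fingertip work only: lift nothing, keep the lid shut, and leave the loose parts and tools on and around the feeder where they are.

Things in the scene. Friction and masses are not known exactly. Their poses are not given: they have to be found in the camera images.
- feeder: Stainless auger feeder fixed to the bench, 220 (its x) x 290 (its y) x 100 mm high; gearmotor on its +y end (to y=297, 130 high), spout on its -y end (to y=-252). Origin: centre of the underside on the bench, z up, y along the bolt's way home. The lid covers deck x=1..103; bolt and catch stand on the open half, x=-110..0. Place and yaw vary. 'Feeder (x,y,z)' below: mm in this frame.
- catch_pad (a point): Centre of the top of the catch's red ribbed pad, 34 (feeder x) x 112 mm (feeder y), at feeder (-90,-52,130) when up; moves with it. Rocker on a shaft along y at x=-55, z=124: pressing the pad lifts its steel nose (y=34) out of a notch in the bolt. Between pad and tab nothing stands above z=131 (y below 0): one finger can press the pad and slide along it while the other stands behind the tab.
- catch (a joint): Catch angle, rad: 0 up (nose in a notch, bolt locked); 0.27 right down on its stop (pad's centre 9 mm lower, sloping 15 degrees down to feeder -x). Clear of the bolt from 0.12; 0.14 or more counts as held down. Spring: 3 N at the pad's centre at first, 7 N right down. Let go over a notch it returns to 0, elsewhere it rests on the bolt at 0.115. Notch 14 mm long, nose 8.
- bolt_tab (a point): Centre of the bolt's upright yellow tab, 28 (feeder x) x 8 thick (feeder y) x 30 mm high, from z=118 to 148; at feeder (-25,-55,133) withdrawn, (-25,-10,133) home. Push its -y face towards feeder +y. Beside it the bolt bar is 16 wide with its top at z=114; the guides over the bar (y=-100, 17, 51, 102) reach z=118, so a fingertip held at z=121 clears them.
- bolt (a joint): Bolt travel along feeder +y, m: 0 withdrawn, 0.045 home against its stop, through the lid's eye. Starts at 0 to 0.002 with the catch's nose in its notch. Sliding friction about 2.5 N; it stays where it is left. The catch can only spring fully up again at home within about 3 mm.
- lid_eye (a point): Centre of the steel eye on the lid's front edge that the bolt's end passes through, at feeder (-25, 78, 110), on the motor side of the tab: the bolt slides towards it. The yellow eye is 25 mm high above the deck.
- lid (a joint): Lid angle about its hinge along the feeder's far edge (feeder x = 105), rad: 0 shut. It is unlocked at the start and lies shut by its own weight (0.7 kg); it must stay shut. Its black bar handle stands 35 mm above the deck at feeder x = 65.
- collar: Loose dark steel shaft collar, 36 mm across, 14 mm high, lying on the feeder's deck near feeder (-85, 105, 100). Origin: centre of underside. Bystander.
- thumb_nut: Loose brass thumb nut, 28 mm across, 24 mm high, standing on the motor's terminal box near feeder (10, 235, 130). Origin: centre of underside. Bystander.
- screwdriver: Loose screwdriver with an orange handle, 190 mm long, lying on the bench in front of the feeder. Bystander.
- wrench: Loose open-ended steel wrench, 170 mm long, lying on the bench in front of the feeder. Bystander.
- bearing: Loose green bearing block, 40 x 110 mm, 66 mm high, on the bench beside or in front of the feeder. Origin: centre of underside. Bystander.
- grease: Loose white jar with a blue cap, 52 mm across, 85 mm high, on the bench beside or in front of the feeder. Origin: centre of underside. Bystander.
- cup: Loose grey plastic cup, 68 mm across, 55 mm high, on the bench beside or in front of the feeder. Origin: centre of underside. Bystander.

How it is judged:
On the way, in this order (a step that is already met when the one before it is completed fails the run):
1. a finger holds the catch down while the bolt is still withdrawn (value of joint catch above 0.14 rad and value of joint bolt below 0.006 m and contact force between the fingers and catch above 0.5 N), for 0.1 s.
2. one finger presses the catch while the other pushes the bolt on its way (value of joint bolt between 0.008 and 0.04 m and value of joint catch above 0.14 rad and contact force between the fingers and catch above 0.5 N and contact force between the fingers and bolt above 0.5 N), for 0.02 s.
3. the bolt is fully home with the catch still held down (value of joint bolt above 0.0415 m and value of joint catch above 0.14 rad), for 0.05 s.
At the end, for the whole second after the job is handed in: The bolt is home in the lid's eye (joint bolt above 0.0415 m of 0.045), the catch has sprung up and locks it (joint catch below 0.04 rad), and the lid is shut (below 0.03 rad) (value of joint bolt between 0.0415 and 0.047 m and value of joint catch below 0.04 rad and value of joint lid below 0.03 rad); the robot touches nothing.
It fails at once if the bolt slides (between 6 and 39 mm) with the catch not held down (joint catch below 0.14) (value of joint bolt between 0.006 and 0.039 m and value of joint catch below 0.14 rad).
It fails at once if the lid is lifted by more than 0.06 rad (value of joint lid above 0.06 rad).
It fails at once if a loose part or tool is moved by more than 20 mm or lifted (distance of any of collar, thumb_nut, screwdriver, wrench, bearing, grease, cup from where it was at the start of the episode above 0.02 m).
It also fails if it takes over 38 s, if anything falls off the work surface, if the arm or the gripper's body presses on something with over 40 N, if the wrist force passes 120 N, or if a joint passes its speed limit or range.

ROBOT

A 6-joint arm with a two-finger parallel gripper is mounted at the origin on the work surface. World frame = base frame: x ahead of the robot, y to its left, z up, the work surface at z = 0. Lengths are in m, angles in rad, forces in N, time in s.
With the tool pointing down it reaches from about 0.425 to 0.95 m from the base axis. Payload 3.5 kg.
Tool frame: the origin (TCP) lies midway between the tips of the shut fingers; the grasp point (between the pads) lies 19 mm behind it; y points along the fingers, x is the direction in which the jaws open and shut, and the axes are right-handed (so a half turn about y gives the same grasp; the last joint's range is limited). The gripper opens to 85 mm and grips with 20 to 120 N. Pads are 22 mm wide; open, the fingers measure 114 mm over their backs; the gripper's body (76 mm by 85 mm) begins 54 mm behind the grasp point. The pads swing forward as they close: fully open they stand 13 mm farther back than shut.
Start: joints at [-1.484, 0.286, 1.577, -0, 1.279, -0.15], TCP at [0.158, -0.656, 0.192] pointing down, gripper open.
Joint ranges: [-2.77, 2.77], [-0.9, 2.22], [0.21, 2.48], [-1.53, 4.67], [0.24, 2.81], [-2.84, 2.84]. Speed limits (rad/s): [2.79, 2.79, 3.14, 3.14, 3.14, 3.14].

INTERFACE

Orientations are given as a unit quaternion [x, y, z, w].
In Python, from plant import ctrl, viewer gives the robot as it stands.
- The arm moves only by the tool step_arm, never from a script. Its argument "rows" is a list of rows, each a list of 3 entries, a list of its own where there are three numbers: the turn, a rotation vector about the tool's x, y, z in degrees, then the shift along the tool's x, y, z in mm, then the closure, from 0 (fully open) to 1 (shut). A call has 1 to 10 rows; each row is the pose to reach, as a shift and turn from the pose commanded when the call began, along the tool's axes at that moment; what a row does not reach only later rows make up. A row lasts 1/12 s, in which the tool goes at most 41.7 mm and 7.16 degrees, less where a joint would pass 70% of its speed; a pose out of reach is approached as far as the arm can. A call with a gripper value outside its range is refused whole. The fingers move at their own pace and stop on an object; "newtons" is the grip in N (left out, the last holds). Time passes only in rows, so rows that repeat a pose let the fingers close. It gives the time, the measured TCP pose, the force and the opening at its end, in the units of the state.
- ctrl.get_state(): the state, without advancing time (a new reading comes with each control period).
- viewer.read_camera(name): name is "side" or "top"; returns (picture, depth): 400x640x3 uint8, red, green, blue; 400x640 float32, m along the optical axis (not along the pixel's ray), 0 where there is no reading.
- viewer.calibration(name): a dict with "K" (3x3 intrinsics, pixels), "R" (3x3) and "t" (3): a world point X has camera coordinates R X + t. Camera axes: x right, y down, z forward; pixel columns grow to the right and rows downward; lengths in m; the calibration is good to about 2 mm. A picture is of the moment at which its call begins. calibration takes no time and is no camera call.
- ctrl.sign_off(): hands the job in, once; it reports no verdict.
The state is a dict: "time": time; "qpos": joint angles; "dq": joint speeds; "joint_efforts": joint torques, N m; "eef_pos": TCP position; "tcp_rot": TCP orientation; "contact_force": force on the tool from outside, world axes, zero at the start; "wrist_torque": the same for the moment, N m; "opening": opening from 0.0 (shut) to 1.0 (fully open).
Only numpy, scipy, OpenCV 4.12 (cv2) and the standard library are available. Lean on these libraries where they do the work, as an engineer would, in place of code of your own. Each camera call takes 0.05 s, during which the arm holds its last target.

## Working session

There is one attempt and no reset: what is moved stays moved. The work goes in short steps, Python scripts to look and compute and a tool call to move; the robot and the scene stay as the last step left them, time stands still between calls to the robot, and variables do not carry over. Pictures are saved under pics/ and viewed, and the job is handed in when it is done.

Besides the shell and the picture viewer there is one more tool, called by a JSON object that holds its "op" and its "data", one argument or row to a line. step_arm: Moves the arm, as the interface text tells. Its arguments: {"type":"object","properties":{"rows":{"type":"array"},"newtons":{"type":"number"}},"required":["rows"]}

```bash
ls; mkdir -p pics; python3 - <<'E'
from plant import ctrl, viewer
import cv2,numpy as np
s=ctrl.get_state();print(s)
for n in("top","side"):
    p,d=viewer.read_camera(n);cv2.imwrite(f"pics/{n}0.png",p[:,:,::-1]);np.save(f"pics/{n}0.npy",d)
    c=viewer.calibration(n);print(c)
E
```

```text
pics
{'time': 0.0, 'qpos': array([-1.48394056e+00,  2.87159543e-01,  1.57817691e+00, -2.92500434e-06,
        1.27860171e+00, -1.49991842e-01]), 'dq': array([-1.54487749e-03, -5.13876453e-05,  3.71006927e-04, -3.65135757e-04,
       -1.42420010e-03, -1.90225607e-04]), 'joint_efforts': array([-1.17003794e-03, -4.05989635e+01, -2.92623478e+01, -2.76839064e-04,
        5.85108486e-03,  4.15739379e-06]), 'eef_pos': array([ 0.15834918, -0.65539254,  0.19025142]), 'tcp_rot': array([-0.55496753,  0.43799221, -0.43685561,  0.55617536]), 'contact_force': array([-0.17089522, -0.00129947, -0.56411401]), 'wrist_torque': array([-0.04556017,  0.01339634,  0.01814635]), 'opening': 1.0029124656121031}
{'K': array([[387.03682776,   0.        , 323.93473276],
       [  0.        , 387.03682776, 203.83435649],
       [  0.        ,   0.        ,   1.        ]]), 'R': array([[-0.00943295, -0.99987195, -0.01292706],
       [-0.99425187,  0.01075716, -0.10652466],
       [ 0.10665008,  0.01184791, -0.99422602]]), 't': array([0.05640611, 0.54787242, 0.94598164])}
{'K': array([[404.96360243,   0.        , 325.26590072],
       [  0.        , 404.96360243, 198.0169469 ],
       [  0.        ,   0.        ,   1.        ]]), 'R': array([[-0.72287439, -0.69068181,  0.02027929],
       [-0.52517506,  0.53010713, -0.66571585],
       [ 0.44904763, -0.49187912, -0.74592973]]), 't': array([0.44018316, 0.32311475, 0.65972149])}
```

View pics/top0.png

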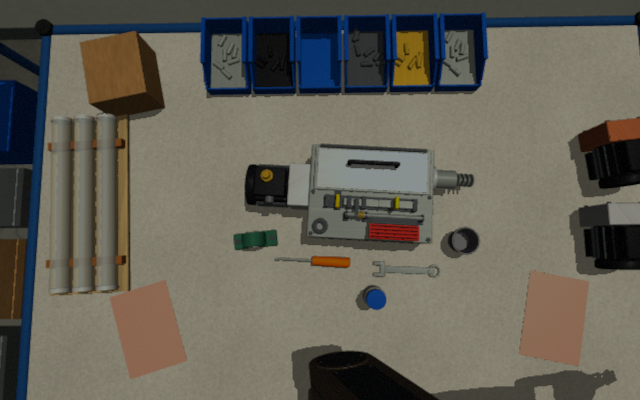

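View pics/side0.png

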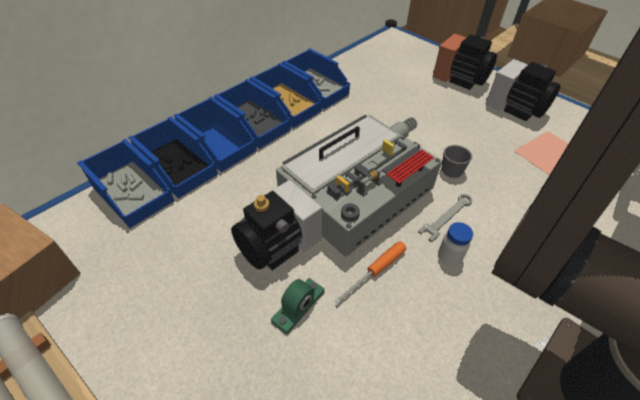

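Feeder is near the centre. Motor is at image left (+y), red pad at about (394,232) in the top view, tab at about (397,201). I'll measure now.

```bash
cat > h.py <<'E'
import numpy as np,cv2
from plant import ctrl,viewer
def cloud(n,d):
    c=viewer.calibration(n);K,R,t=c["K"],c["R"],c["t"]
    v,u=np.mgrid[:400,:640]
    P=np.stack([(u-K[0,2])/K[0,0]*d,(v-K[1,2])/K[1,1]*d,d],-1)
    return (P-t)@R
def proj(n,X):
    c=viewer.calibration(n);p=(np.atleast_2d(X)@c["R"].T+c["t"])@c["K"].T
    return p[:,:2]/p[:,2:]
E
python3 - <<'E'
from h import *
from scipy.spatial.transform import Rotation as Ro
s=ctrl.get_state();print(Ro.from_quat(s['tcp_rot']).as_matrix().round(3))
for n in("top","side"):
    im=cv2.imread(f"pics/{n}0.png");d=np.load(f"pics/{n}0.npy");W=cloud(n,d)
    hsv=cv2.cvtColor(im,cv2.COLOR_BGR2HSV);H,S,V=cv2.split(hsv)
    for nm,m in(("red",((H<6)|(H>174))&(S>150)&(V>90)),("yel",(H>20)&(H<32)&(S>140)&(V>90))):
        k,l,st,ce=cv2.connectedComponentsWithStats(m.astype(np.uint8))
        for i in range(1,k):
            if st[i,4]<8: continue
            w=W[(l==i)&(d>0)]
            print(n,nm,st[i],ce[i].round(1),np.median(w,0).round(4),w.min(0).round(3),w.max(0).round(3))
            if nm=="red" and st[i,4]>200:
                ww=w[abs(w[:,2]-np.median(w[:,2]))<.008]
                r=cv2.minAreaRect((ww[:,:2]*1000).astype(np.float32));print(r, ww.mean(0))
    im2=cv2.resize(im[130:260,230:490] if n=="top" else im[100:270,230:450],None,fx=3,fy=3,interpolation=cv2.INTER_CUBIC);cv2.imwrite(f"pics/{n}0z.png",im2)
E
```

```text
[[ 0.235 -0.     0.972]
 [-0.972  0.002  0.235]
 [-0.002 -1.     0.   ]]
top red [369 223  50  18 617] [393.5 231.7] [ 0.4729 -0.1045  0.1303] [ 0.454 -0.161  0.097] [ 0.493 -0.05   0.135]
((473.5912170410156, -105.39495849609375), (110.8793716430664, 33.66975402832031), 86.55487823486328) [ 0.47387482 -0.10542608  0.13042478]
top yel [ 394   32   35   53 1415] [410.2  59.6] [ 0.9253 -0.1804  0.0231] [ 0.861 -0.224  0.017] [ 1.007 -0.135  0.036]
top yel [261 169  12  12  88] [266.6 174.5] [0.6032 0.177  0.1428] [0.591 0.166 0.136] [0.617 0.191 0.157]
top yel [335 194   5  13  47] [337.3 199.8] [0.5488 0.0198 0.1244] [0.533 0.015 0.1  ] [0.561 0.025 0.128]
top yel [396 197   3  12  34] [397.  202.2] [ 0.5381 -0.1118  0.1474] [ 0.525 -0.12   0.115] [ 0.549 -0.109  0.151]
top yel [359 212   5   5  19] [361. 214.] [ 0.5136 -0.0337  0.1314] [ 0.509 -0.038  0.126] [ 0.518 -0.029  0.134]
side red [387 150  46  33 619] [409.4 166.1] [ 0.4718 -0.1009  0.1305] [ 0.453 -0.159  0.127] [ 0.494 -0.047  0.134]
((472.8999938964844, -103.71287536621094), (111.68211364746094, 35.628299713134766), 86.34540557861328) [ 0.47201298 -0.10128823  0.13050767]
side yel [383 140  11  16 104] [387.7 147. ] [ 0.5342 -0.1076  0.1393] [ 0.523 -0.114  0.123] [ 0.548 -0.104  0.149]
side yel [336 176  13  12  61] [342.3 181.2] [0.5465 0.022  0.1242] [0.529 0.005 0.106] [0.561 0.026 0.127]
```

View pics/top0z.png

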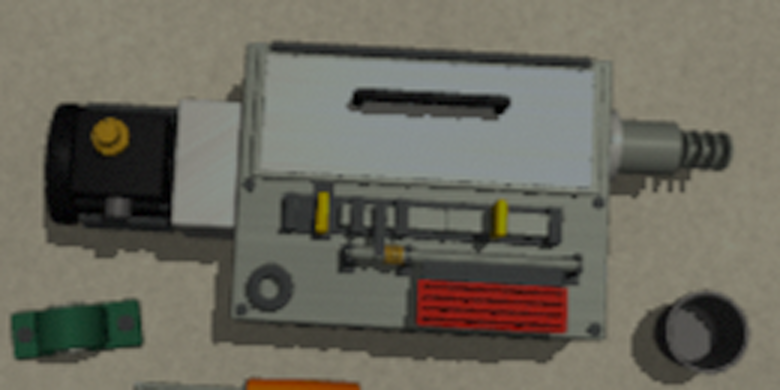

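View pics/side0z.png

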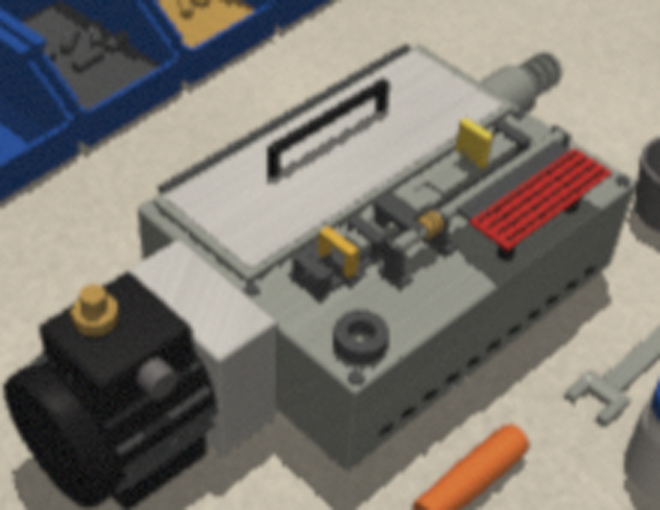

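Pad, tab and the 112 x 34 mm rectangle agree: yaw is about -3.6°, pad centre (0.473,-0.1035,0.130), tab (0.538,-0.111,0.148 top). I'll put the jaw axis along feeder x with fingers about 65 mm apart, one over the pad and one behind the tab.

{"op": "step_arm", "data": {
  "rows": [
    [[0, -2, 0], [-13, 0, 14], 0.4],
    [[0, -6.5, 0], [-39, 0, 41], 0.4],
    [[0, -11, 0], [-65, 0, 69], 0.4],
    [[0, -15, 0], [-90, 0, 97], 0.4],
    [[0, -20, 0], [-116, 0, 124], 0.4],
    [[0, -24, 0], [-142, 0, 152], 0.4],
    [[0, -28, 0], [-168, 0, 179], 0.4],
    [[0, -33, 0], [-194, 0, 207], 0.4],
    [[0, -37, 0], [-219, 0, 235], 0.4],
    [[0, -40, 0], [-232, 0, 248], 0.4]
  ],
  "newtons": 40
}}

```text
time: 0.93
eef_pos: [0.3465, -0.3688, 0.191]
tcp_rot: [-0.672, 0.219, -0.219, 0.673]
contact_force: [0.1, 0.6, 0.5]
opening: 0.596
```

```bash
cat >> h.py <<'E'
from scipy.spatial.transform import Rotation as Ro
YAW=-3.6; PAD=np.array([.4732,-.1035]); 
def f2w(x,y,z):  # feeder mm -> world m
    c,s_=np.cos(np.radians(YAW)),np.sin(np.radians(YAW)); d=np.array([x+90,y+52])/1000
    return np.r_[PAD+[c*d[0]-s_*d[1],s_*d[0]+c*d[1]],z/1000]
def w2f(p):
    c,s_=np.cos(np.radians(YAW)),np.sin(np.radians(YAW)); d=(np.asarray(p)[:2]-PAD)*1000
    return np.array([c*d[0]+s_*d[1]-90,-s_*d[0]+c*d[1]-52,p[2]*1000])
def goal(x,y,z):
    s=ctrl.get_state();R=Ro.from_quat(s['tcp_rot'])
    c,s_=np.cos(np.radians(YAW)),np.sin(np.radians(YAW))
    T=np.array([[c,-s_,0],[s_,c,0],[0,0,1.]])@np.array([[1,0,0],[0,0,1],[0,-1,0.]])
    rv=(R.inv()*Ro.from_matrix(T)).as_rotvec(degrees=True)
    sh=R.inv().apply(f2w(x,y,z)-s['eef_pos'])*1000
    print('t',s['time'],'at feeder',w2f(s['eef_pos']).round(1),'F',s['contact_force'].round(2),'open',round(s['opening'],3),'turn',rv.round(1),'shift',sh.round(1))
E
python3 -c "
from h import *
goal(-57.5,-76,190)"
```

```text
t 0.9333 at feeder [-199.8 -324.7  191. ] F [0.09 0.58 0.48] open 0.596 turn [ -0.1 -32.5  -0. ] shift [-13.7   1.5 286.3]
```

{"op": "step_arm", "data": {
  "rows": [
    [[0, -2, 0], [-1, 0, 14], 0.4],
    [[0, -6, 0], [-2, 0, 50], 0.4],
    [[0, -10, 0], [-4, 0, 87], 0.4],
    [[0, -14, 0], [-6, 0, 123], 0.4],
    [[0, -18, 0], [-8, 0, 160], 0.4],
    [[0, -23, 0], [-10, 0, 196], 0.4],
    [[0, -27, 0], [-12, 0, 232], 0.4],
    [[0, -31, 0], [-13, 0, 262], 0.4],
    [[0, -32.5, 0], [-14, 0, 281], 0.4],
    [[0, -32.5, 0], [-14, 0, 281], 0.4]
  ]
}}

```text
time: 1.77
eef_pos: [0.5017, -0.1349, 0.1911]
tcp_rot: [-0.706, 0.023, -0.022, 0.707]
contact_force: [-0.0, -0.0, 0.0]
opening: 0.599
```

```bash
python3 - <<'E'
from h import *
goal(-57.5,-76,190)
for n in("top","side"):
    p,d=viewer.read_camera(n);im=p[:,:,::-1].copy();np.save(f"pics/{n}1.npy",d);cv2.imwrite(f"pics/{n}1.png",im)
    cr=im[100:290,250:490] if n=="top" else im[60:260,290:500]
    cv2.imwrite(f"pics/{n}1z.png",cv2.resize(cr,None,fx=3,fy=3,interpolation=cv2.INTER_CUBIC))
E
```

```text
t 1.7667 at feeder [-59.6 -81.6 191.1] F [-0.03 -0.03  0.04] open 0.599 turn [-0.1 -0.  -0. ] shift [2.1 1.1 5.6]
```

View pics/side1z.png

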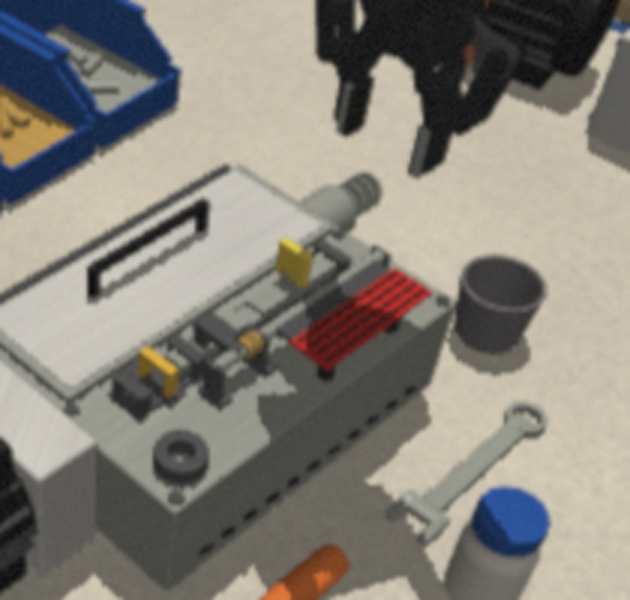

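View pics/top1z.png

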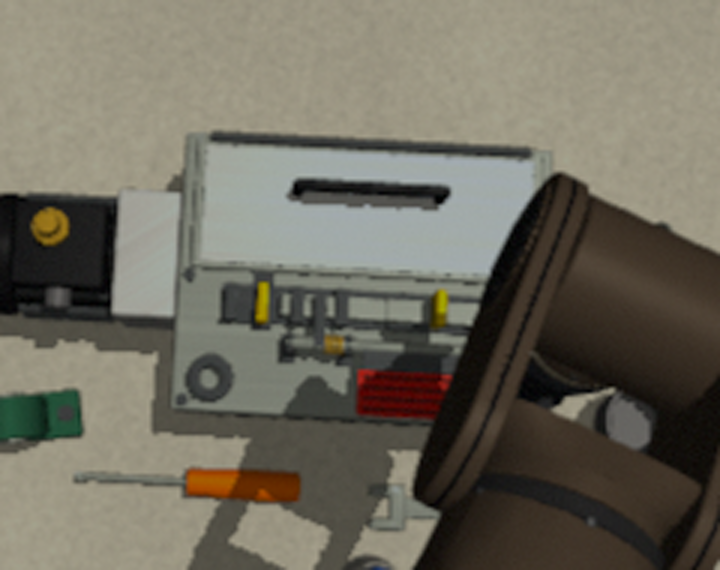

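Side view: fingertips at about (405,103) and (432,116), well above the feeder; the top view is hidden by the wrist. Next, the fingertip positions from depth.

```bash
python3 - <<'E'
from h import *
d=np.load("pics/side1.npy");im=cv2.imread("pics/side1.png");W=cloud("side",d)
F=np.apply_along_axis(w2f,2,W)
m=(F[...,2]>170)&(F[...,2]<240)&(d>0)
for zlo in range(176,240,6):
    k=m&(F[...,2]>=zlo)&(F[...,2]<zlo+6)
    q=F[k]
    for nm,s in(("padside",q[q[:,0]<-58]),("tabside",q[q[:,0]>=-58])):
        if len(s)>3: print(zlo,nm,len(s),'x',np.percentile(s[:,0],[2,50,98]).round(1),'y',np.percentile(s[:,1],[2,50,98]).round(1),'zmin',s[:,2].min().round(1))
E
```

```text
176 tabside 342 x [862.3 873.4 887.9] y [ 61.6 259.7 418.8] zmin 176.0
182 padside 6 x [-458.4 -456.9 -451.9] y [220.7 223.5 224.8] zmin 185.9
182 tabside 319 x [862.7 873.8 885.9] y [ 79.6 265.4 416.8] zmin 182.0
188 padside 26 x [-459.1 -453.  -446.3] y [218.9 221.5 225.1] zmin 188.0
188 tabside 309 x [862.1 872.6 884.9] y [101.7 280.2 413.6] zmin 188.1
194 padside 33 x [-459.9 -451.3 -441.6] y [217.  222.2 226.9] zmin 194.1
194 tabside 305 x [862.9 873.1 884.2] y [121.3 277.7 412.1] zmin 194.0
200 padside 57 x [-461.1 -449.5 -436.3] y [214.9 222.4 228.2] zmin 200.1
200 tabside 259 x [863.1 872.2 883. ] y [140.  288.3 406.5] zmin 200.0
206 padside 76 x [-462.7 -449.  -433.2] y [213.1 223.1 228.8] zmin 206.0
206 tabside 260 x [862.8 871.5 880.3] y [163.8 291.5 406. ] zmin 206.0
212 padside 90 x [-464.  -449.6 -431.2] y [213.  223.2 229.1] zmin 212.1
212 tabside 237 x [862.8 871.5 881.3] y [184.  305.7 403.2] zmin 212.0
218 padside 112 x [-465.2 -448.1 -428.2] y [211.7 222.6 230.2] zmin 218.1
218 tabside 219 x [863.2 871.  878.6] y [204.  307.9 399.2] zmin 218.0
224 padside 128 x [-467.5 -448.3 -426.4] y [210.6 222.5 230.8] zmin 224.0
224 tabside 197 x [864.  871.  877.6] y [223.9 317.1 397.2] zmin 224.1
230 padside 139 x [-468.5 -447.5 -345.2] y [140.6 222.1 231. ] zmin 230.0
230 tabside 175 x [395.2 869.5 876.7] y [ 73.8 329.4 394.3] zmin 230.1
236 padside 103 x [-469.9 -445.5  -92.2] y [-75.3 221.  231.9] zmin 236.0
236 tabside 114 x [-35.8 869.7 875.2] y [-86.6 320.  391. ] zmin 236.0
```

```bash
python3 - <<'E'
from h import *
d=np.load("pics/side1.npy");im=cv2.imread("pics/side1.png");W=cloud("side",d)
F=np.apply_along_axis(w2f,2,W)
print("expected tip px", proj("side",np.array([f2w(x,-81.6,191) for x in(-92,-27)])))
for v in range(92,122,3):
    print(v,[(u,F[v,u].round(0).tolist(),im[v,u].mean().round()) for u in range(400,442,5) if im[v,u].mean()<75])
E
```

```text
expected tip px [[425.60588303 136.26315215]
 [400.16910339 120.79969998]]
92 [(405, [-30.0, -75.0, 264.0], np.float64(71.0)), (410, [-35.0, -83.0, 263.0], np.float64(23.0)), (435, [-94.0, -70.0, 298.0], np.float64(27.0)), (440, [-92.0, -91.0, 288.0], np.float64(30.0))]
95 [(405, [-32.0, -73.0, 259.0], np.float64(62.0)), (410, [-36.0, -84.0, 256.0], np.float64(25.0)), (435, [-95.0, -71.0, 292.0], np.float64(28.0)), (440, [-97.0, -85.0, 287.0], np.float64(24.0))]
98 [(405, [-34.0, -73.0, 253.0], np.float64(46.0)), (410, [-35.0, -88.0, 247.0], np.float64(32.0)), (435, [-97.0, -70.0, 287.0], np.float64(26.0)), (440, [-103.0, -76.0, 287.0], np.float64(26.0))]
101 [(405, [-35.0, -73.0, 247.0], np.float64(30.0)), (410, [-36.0, -88.0, 240.0], np.float64(66.0)), (435, [-98.0, -72.0, 280.0], np.float64(29.0)), (440, [-108.0, -70.0, 287.0], np.float64(29.0))]
104 [(405, [-36.0, -74.0, 240.0], np.float64(49.0)), (435, [-96.0, -77.0, 271.0], np.float64(28.0)), (440, [-101.0, -86.0, 269.0], np.float64(69.0))]
107 [(435, [-99.0, -76.0, 266.0], np.float64(28.0))]
110 [(435, [-99.0, -78.0, 259.0], np.float64(24.0))]
113 [(430, [-94.0, -72.0, 252.0], np.float64(68.0)), (435, [-100.0, -79.0, 252.0], np.float64(29.0))]
116 [(430, [-93.0, -76.0, 243.0], np.float64(58.0))]
119 []
```

```bash
python3 - <<'E'
from h import *
im=cv2.imread("pics/side1.png")
c=viewer.calibration("side");print(-c["R"].T@c["t"]); c=viewer.calibration("top");print(-c["R"].T@c["t"])
cr=im[40:160,370:500];cv2.imwrite("pics/s1zz.png",cv2.resize(cv2.convertScaleAbs(cr,alpha=1.8,beta=10),None,fx=5,fy=5,interpolation=cv2.INTER_CUBIC))
s=ctrl.get_state();print(s['eef_pos'],s['qpos'])
E
```

```text
[0.19164257 0.4572443  0.69828187]
[0.44436624 0.03929743 0.99961065]
[ 0.50039337 -0.13750683  0.19107654] [-4.63561066e-01 -5.98745541e-02  1.95586490e+00 -5.51849943e-04
  1.24676275e+00 -3.96041960e-01]
```

View pics/s1zz.png

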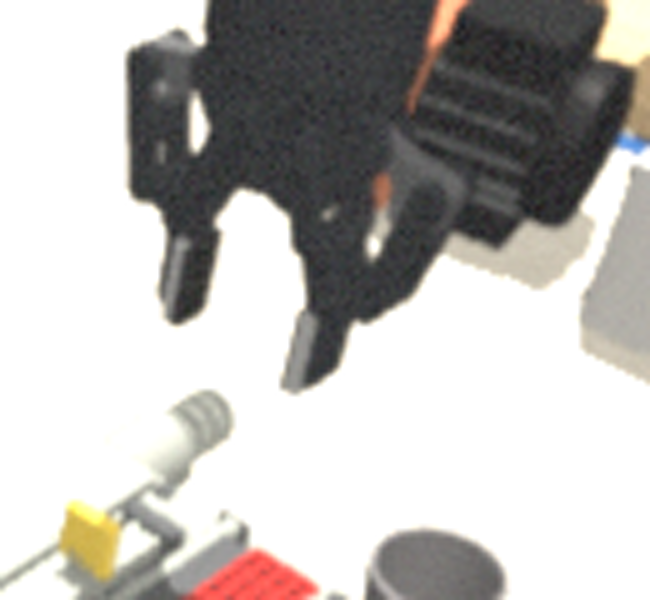

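```bash
python3 - <<'E'
from h import *
p,d=viewer.read_camera("side");im=p[:,:,::-1].copy();cv2.imwrite("pics/side2.png",im)
W=cloud("side",d);F=np.apply_along_axis(w2f,2,W)
goal(-57.5,-76,190)
for (u,v) in [(418,76),(414,75),(425,78),(420,70),(420,60),(403,70),(398,60),(404,90),(405,100),(430,112),(432,105)]: print(u,v,d[v,u].round(3),F[v,u].round(0))
p,d=viewer.read_camera("top");W=cloud("top",d);F=np.apply_along_axis(w2f,2,W);cv2.imwrite("pics/top2.png",p[:,:,::-1])
print(F[230:235:2,395:520:8].round(0).tolist()[0])
E
```

```text
t 1.9167 at feeder [-60.9 -84.9 191.2] F [-0.56  0.36 -0.43] open 0.601 turn [ 0.  -0.3 -0.1] shift [3.3 1.2 9. ]
418 76 0.722 [-51. -74. 308.]
414 75 0.723 [-45. -70. 309.]
425 78 0.712 [-67. -73. 311.]
420 70 0.713 [-52. -74. 320.]
420 60 0.698 [-50. -71. 340.]
403 70 0.766 [ -4. -93. 291.]
398 60 0.737 [ -3. -73. 318.]
404 90 0.767 [-26. -76. 265.]
405 100 0.775 [-34. -74. 248.]
430 112 0.744 [-92. -74. 252.]
432 105 0.729 [-94. -72. 270.]
[[-86.0, -57.0, 129.0], [-103.0, -7.0, 491.0], [-105.0, -6.0, 543.0], [-104.0, -16.0, 543.0], [-94.0, -70.0, 365.0], [-96.0, -73.0, 400.0], [-95.0, -84.0, 405.0], [-95.0, -96.0, 406.0], [-98.0, -82.0, 484.0], [-99.0, -89.0, 495.0], [-98.0, -97.0, 501.0], [-98.0, -105.0, 506.0], [-98.0, -113.0, 512.0], [-98.0, -116.0, 528.0], [-98.0, -125.0, 529.0], [-63.0, -386.0, -1.0]]
```

The depth places the tips at z≈240 mm and the gripper body at z≈308 mm. That is about 43 mm above what `eef_pos` implies, though x and y agree. I'll check with a small safe descent that stays above 148 mm under either reading.

{"op": "step_arm", "data": {
  "rows": [
    [[0, 0, 0], [1, 5, 3], 0.4],
    [[0, 0, 0], [2, 13, 6], 0.4],
    [[0, 0, 0], [3, 21, 8], 0.4],
    [[0, 0, 0], [3, 26, 8], 0.4],
    [[0, 0, 0], [3, 26, 8], 0.4],
    [[0, 0, 0], [3, 26, 8], 0.4]
  ]
}}

```text
time: 2.47
eef_pos: [0.5037, -0.1302, 0.1648]
tcp_rot: [-0.706, 0.025, -0.024, 0.707]
contact_force: [0.6, 0.6, 0.8]
opening: 0.603
```

```bash
cat >> h.py <<'E'
def tips(tag):
    goal(-57.5,-76,121)
    p,d=viewer.read_camera("side");im=p[:,:,::-1].copy();cv2.imwrite(f"pics/{tag}.png",im)
    F=np.apply_along_axis(w2f,2,cloud("side",d))
    g=im.max(2)<75
    q=g&(d>0)&(F[...,0]>-125)&(F[...,0]<0)&(F[...,1]>-115)&(F[...,1]<-10)&(F[...,2]>133)
    for nm,s in(("padfinger",q&(F[...,0]<-65)),("tabfinger",q&(F[...,0]>=-58))):
        f=F[s]
        if len(f)==0: print(nm,'none');continue
        lo=f[:,2].min();f2=f[f[:,2]<lo+25]
        vv,uu=np.nonzero(s);i=np.argmax(vv)
        print(nm,'zlow',np.sort(f[:,2])[:4].round(0),'low px',uu[i],vv[i],'x',np.percentile(f2[:,0],[2,50,98]).round(0),'y',np.percentile(f2[:,1],[2,50,98]).round(0))
    return im,F
def crop(im,tag,u0=360,u1=460,v0=80,v1=180,k=6):
    cv2.imwrite(f"pics/{tag}.png",cv2.resize(cv2.convertScaleAbs(im[v0:v1,u0:u1],alpha=1.4,beta=10),None,fx=k,fy=k,interpolation=cv2.INTER_CUBIC))
E
python3 - <<'E'
from h import *
im,F=tips("s3");crop(im,"s3z")
E
```

```text
t 2.4667 at feeder [-57.9 -76.7 164.8] F [0.6  0.64 0.78] open 0.603 turn [-0.  -0.3 -0.1] shift [ 0.4 43.8  0.7]
padfinger zlow [215. 216. 217. 219.] low px 424 129 x [-99. -95. -90.] y [-80. -70. -66.]
tabfinger zlow [212. 213. 213. 214.] low px 400 116 x [-34. -33. -21.] y [-83. -70. -65.]
```

View pics/s3z.png

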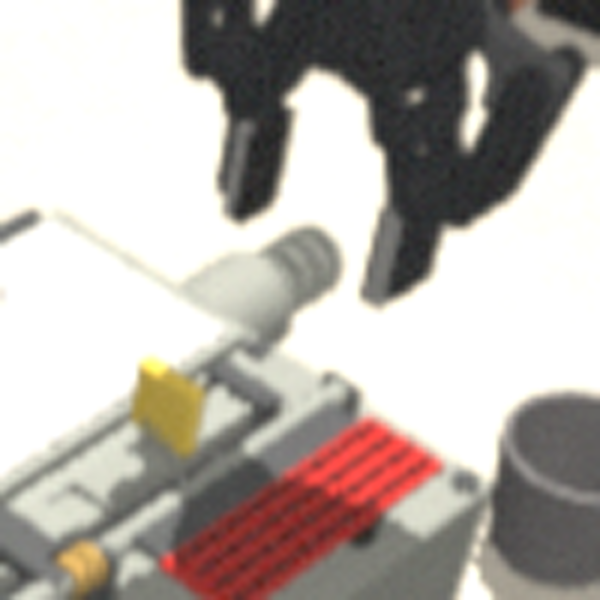

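Tips are at z≈212 mm with `eef_pos` z=165, clearly high above the tab in the picture. So the reported z really is about 46 mm low. I'll descend on vision and check force as I go.

{"op": "step_arm", "data": {
  "rows": [
    [[0, 0.3, 0], [0, 6, 0], 0.4],
    [[0, 0, 0], [0, 14, 0], 0.4],
    [[0, 0, 0], [0, 22, 0], 0.4],
    [[0, 0, 0], [0, 28, 0], 0.4],
    [[0, 0, 0], [0, 32, 0], 0.4],
    [[0, 0, 0], [0, 35, 0], 0.4],
    [[0, 0, 0], [0, 35, 0], 0.4],
    [[0, 0, 0], [0, 35, 0], 0.4]
  ]
}}

```text
time: 3.18
eef_pos: [0.5042, -0.1303, 0.1305]
tcp_rot: [-0.707, 0.024, -0.024, 0.707]
contact_force: [0.3, 0.4, -0.1]
opening: 0.602
```

```bash
python3 - <<'E'
from h import *
im,F=tips("s4");crop(im,"s4z")
E
```

```text
t 3.1833 at feeder [-57.4 -76.8 130.5] F [ 0.35  0.45 -0.08] open 0.602 turn [-0.  -0.3 -0. ] shift [-0.1  9.5  0.8]
padfinger zlow [181. 183. 184. 184.] low px 420 142 x [-98. -95. -89.] y [-80. -70. -66.]
tabfinger zlow [178. 179. 179. 179.] low px 397 130 x [-34. -32. -21.] y [-84. -71. -65.]
```

View pics/s4z.png

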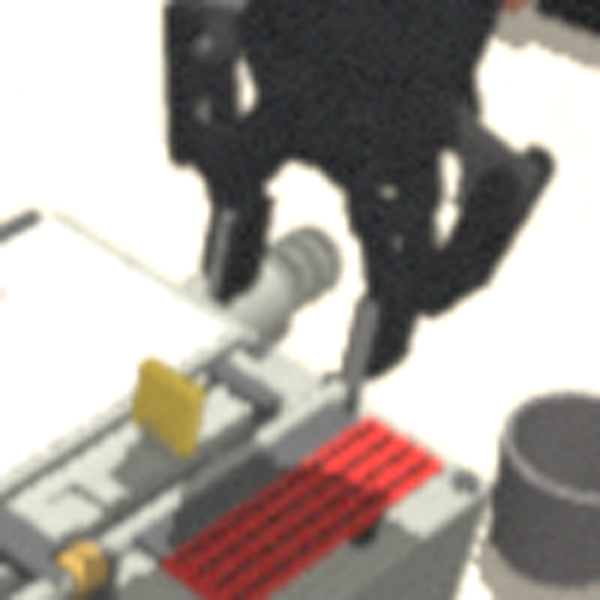

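Still about 48 mm of offset: tips at z≈178. Finger front faces are at y≈-65, about 6 mm behind the tab, and x is right. Continuing down.

{"op": "step_arm", "data": {
  "rows": [
    [[0, 0, 0], [0, 6, 0], 0.4],
    [[0, 0, 0], [0, 14, 0], 0.4],
    [[0, 0, 0], [0, 21, 0], 0.4],
    [[0, 0, 0], [0, 26, 0], 0.4],
    [[0, 0, 0], [0, 29, 0], 0.4],
    [[0, 0, 0], [0, 29, 0], 0.4],
    [[0, 0, 0], [0, 29, 0], 0.4]
  ]
}}

```text
time: 3.82
eef_pos: [0.5041, -0.1302, 0.1013]
tcp_rot: [-0.707, 0.024, -0.024, 0.707]
contact_force: [0.1, -0.6, 0.2]
opening: 0.597
```

```bash
python3 - <<'E'
from h import *
im,F=tips("s5");crop(im,"s5z")
E
```

```text
t 3.8167 at feeder [-57.5 -76.7 101.3] F [ 0.11 -0.56  0.19] open 0.597 turn [-0.  -0.3 -0. ] shift [  0.  -19.7   0.7]
padfinger zlow [133. 153. 153. 153.] low px 414 164 x [-96. -91. -84.] y [-71. -69. -59.]
tabfinger zlow [146. 146. 146. 147.] low px 395 142 x [-34. -33. -21.] y [-85. -72. -65.]
```

View pics/s5z.png

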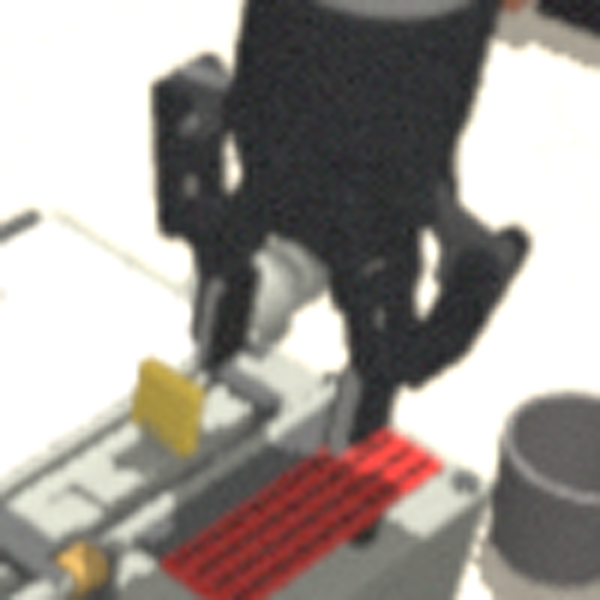

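No contact, and tips are just above the pad (~147). Now a slow press of 14 mm, then 3 mm steps.

{"op": "step_arm", "data": {
  "rows": [
    [[0, 0, 0], [0, 4, 0], 0.4],
    [[0, 0, 0], [0, 8, 0], 0.4],
    [[0, 0, 0], [0, 11, 0], 0.4],
    [[0, 0, 0], [0, 13, 0], 0.4],
    [[0, 0, 0], [0, 13, 0], 0.4]
  ]
}}

```text
time: 4.28
eef_pos: [0.5037, -0.13, 0.0879]
tcp_rot: [-0.707, 0.025, -0.024, 0.707]
contact_force: [-0.7, -0.0, 0.2]
opening: 0.593
```

{"op": "step_arm", "data": {
  "rows": [
    [[0, 0, 0], [0, 2, 0], 0.4],
    [[0, 0, 0], [0, 4, 0], 0.4],
    [[0, 0, 0], [0, 4, 0], 0.4]
  ]
}}

```text
time: 4.53
eef_pos: [0.5041, -0.1303, 0.0851]
tcp_rot: [0.707, -0.024, 0.024, -0.707]
contact_force: [-2.4, 0.7, 4.1]
opening: 0.595
```

{"op": "step_arm", "data": {
  "rows": [
    [[0, 0, 0], [0, 2, 0], 0.4],
    [[0, 0, 0], [0, 4, 0], 0.4],
    [[0, 0, 0], [0, 4, 0], 0.4]
  ]
}}

```text
time: 4.78
eef_pos: [0.5038, -0.1303, 0.0813]
tcp_rot: [0.707, -0.025, 0.024, -0.707]
contact_force: [-3.0, 0.2, 6.1]
opening: 0.6
```

```bash
python3 - <<'E'
from h import *
im,F=tips("s6");crop(im,"s6z")
E
```

```text
t 4.7833 at feeder [-57.8 -76.8  81.3] F [-2.95  0.22  6.11] open 0.6 turn [ 0.  -0.3 -0.1] shift [  0.2 -39.7   0.8]
padfinger zlow [134. 135. 135. 136.] low px 417 161 x [-99. -94. -84.] y [-80. -70. -65.]
tabfinger zlow [133. 134. 134. 135.] low px 394 146 x [-34. -33. -21.] y [-87. -72. -64.]
```

View pics/s6z.png

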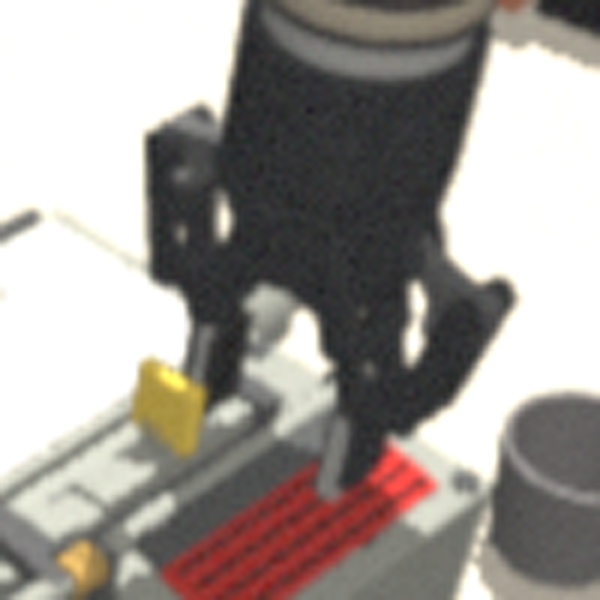

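Contact: 6 N up, and the pad is starting to tilt. I'll press 3-4 mm more and measure the pad slope.

{"op": "step_arm", "data": {
  "rows": [
    [[0, 0, 0], [0, 2, 0], 0.4],
    [[0, 0, 0], [0, 3, 0], 0.4],
    [[0, 0, 0], [0, 3, 0], 0.4]
  ]
}}

```text
time: 5.08
eef_pos: [0.5039, -0.1303, 0.0789]
tcp_rot: [-0.707, 0.025, -0.024, 0.707]
contact_force: [-4.3, 1.1, 7.8]
opening: 0.603
```

```bash
cat >> h.py <<'E'
def padfit(im,F):
    H,S,V=cv2.split(cv2.cvtColor(im,cv2.COLOR_BGR2HSV))
    m=((H<6)|(H>174))&(S>140)&(V>60)
    m=cv2.erode(m.astype(np.uint8),np.ones((2,2)))>0
    f=F[m];f=f[(f[:,2]>105)&(f[:,2]<140)&(abs(f[:,0]+90)<25)&(f[:,1]<10)]
    A=np.c_[f[:,0]+90,f[:,1]+52,np.ones(len(f))]
    for _ in range(3):
        c=np.linalg.lstsq(A,f[:,2],rcond=None)[0];r=f[:,2]-A@c;k=abs(r)<2*r.std();A,f=A[k],f[k]
    print('pad slope',np.arctan(c[0]).round(3),'zc',c[2].round(1),'n',len(f))
def tabfit(im,F):
    H,S,V=cv2.split(cv2.cvtColor(im,cv2.COLOR_BGR2HSV))
    m=(H>18)&(H<34)&(S>120)&(V>60)&(abs(F[...,0]+25)<25)&(F[...,1]<15)&(F[...,1]>-75)&(F[...,2]>118)
    f=F[m];print('tab y',np.median(f[:,1]).round(1),'x',np.median(f[:,0]).round(1),'z',f[:,2].max().round(1),'n',len(f))
E
python3 - <<'E'
from h import *
im0=cv2.imread("pics/side0.png");F0=np.apply_along_axis(w2f,2,cloud("side",np.load("pics/side0.npy")))
padfit(im0,F0);tabfit(im0,F0)
im,F=tips("s7");crop(im,"s7z");padfit(im,F);tabfit(im,F)
E
```

```text
pad slope -0.0 zc 130.5 n 502
tab y -52.1 x -28.5 z 148.9 n 113
t 5.0833 at feeder [-57.7 -76.9  78.9] F [-4.33  1.14  7.8 ] open 0.603 turn [ 0.  -0.3 -0.1] shift [  0.1 -42.1   0.9]
padfinger zlow [133. 133. 133. 134.] low px 418 161 x [-99. -95. -84.] y [-82. -70. -65.]
tabfinger zlow [134. 134. 134. 135.] low px 394 146 x [-34. -33. -22.] y [-86. -72. -65.]
pad slope 0.253 zc 121.3 n 431
tab y -52.4 x -30.1 z 150.5 n 122
```

View pics/s7z.png

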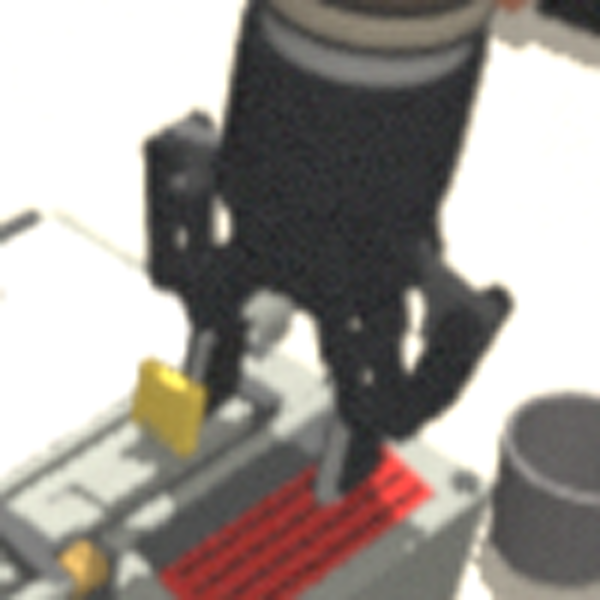

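Catch is at about 0.25 rad (right down), held with ~8 N, and the tab hasn't moved. Now sliding along feeder +y (tool z).

{"op": "step_arm", "data": {
  "rows": [
    [[0, 0, 0], [0, 0, 2], 0.4],
    [[0, 0, 0], [0, 0, 4], 0.4],
    [[0, 0, 0], [0, 0, 6], 0.4],
    [[0, 0, 0], [0, 0, 9], 0.4],
    [[0, 0, 0], [0, 0, 12], 0.4],
    [[0, 0, 0], [0, 0, 15], 0.4],
    [[0, 0, 0], [0, 0, 18], 0.4],
    [[0, 0, 0], [0, 0, 20], 0.4],
    [[0, 0, 0], [0, 0, 20], 0.4]
  ]
}}

```text
time: 5.88
eef_pos: [0.5065, -0.1136, 0.08]
tcp_rot: [0.709, -0.023, 0.024, -0.704]
contact_force: [-3.8, -7.5, 8.0]
opening: 0.598
```

```bash
python3 - <<'E'
from h import *
im,F=tips("s8");crop(im,"s8z");padfit(im,F);tabfit(im,F)
E
```

```text
t 5.8833 at feeder [-56.1 -60.   80. ] F [-3.8  -7.51  8.05] open 0.598 turn [ 0.4 -0.2  0.1] shift [ -1.2 -40.9 -16.3]
padfinger zlow [133. 134. 135. 136.] low px 411 165 x [-97. -93. -83.] y [-62. -53. -48.]
tabfinger zlow [133. 134. 134. 136.] low px 391 147 x [-33. -31. -21.] y [-71. -59. -49.]
pad slope 0.235 zc 121.9 n 428
tab y -41.1 x -29.4 z 150.1 n 126
```

View pics/s8z.png

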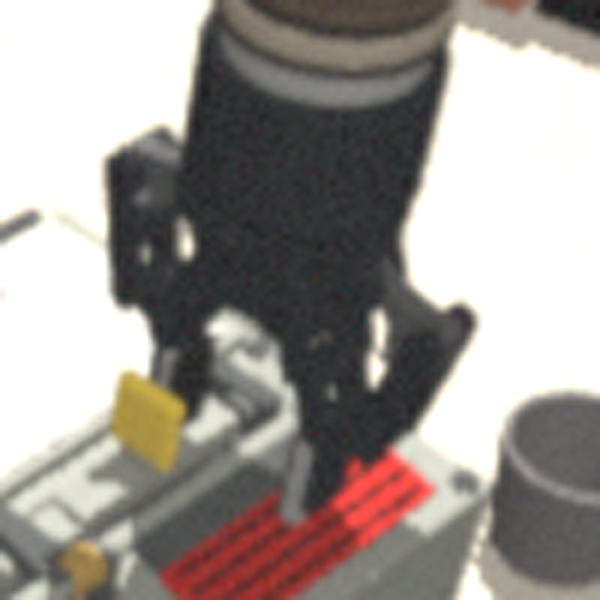

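Bolt is about 11 mm along, catch still at 0.235. Continuing with 1 mm more press.

{"op": "step_arm", "data": {
  "rows": [
    [[0, 0, 0], [0, 1, 1], 0.4],
    [[0, 0, 0], [-0.5, 1, 3], 0.4],
    [[0, 0, 0], [-1, 1, 6], 0.4],
    [[0, 0, 0], [-1, 1, 9], 0.4],
    [[0, 0, 0], [-1, 1, 12], 0.4],
    [[0, 0, 0], [-1, 1, 15], 0.4],
    [[0, 0, 0], [-1, 1, 18], 0.4],
    [[0, 0, 0], [-1, 1, 21], 0.4],
    [[0, 0, 0], [-1, 1, 21], 0.4]
  ]
}}

```text
time: 6.68
eef_pos: [0.5081, -0.0928, 0.0796]
tcp_rot: [0.71, -0.022, 0.025, -0.704]
contact_force: [-1.7, -8.0, 8.2]
opening: 0.597
```

```bash
python3 - <<'E'
from h import *
im,F=tips("s9");crop(im,"s9z");padfit(im,F);tabfit(im,F)
E
```

```text
t 6.6833 at feeder [-55.9 -39.2  79.6] F [-1.72 -7.95  8.23] open 0.597 turn [ 0.4 -0.2  0.3] shift [ -1.3 -41.2 -37.2]
padfinger zlow [133. 133. 135. 136.] low px 404 169 x [-97. -93. -83.] y [-42. -32. -27.]
tabfinger zlow [134. 135. 136. 137.] low px 384 152 x [-33. -31. -20.] y [-47. -37. -27.]
pad slope 0.261 zc 121.3 n 381
tab y -20.8 x -29.0 z 149.5 n 127
```

31 mm along, catch at 0.26. Final push of about 15 mm.

{"op": "step_arm", "data": {
  "rows": [
    [[0, 0, 0], [0, 0, 3], 0.4],
    [[0, 0, 0], [0, 0, 6], 0.4],
    [[0, 0, 0], [0, 0, 9], 0.4],
    [[0, 0, 0], [0, 0, 12], 0.4],
    [[0, 0, 0], [0, 0, 13.5], 0.4],
    [[0, 0, 0], [0, 0, 15], 0.4],
    [[0, 0, 0], [0, 0, 15], 0.4]
  ]
}}

```text
time: 7.32
eef_pos: [0.5089, -0.0809, 0.0797]
tcp_rot: [0.712, -0.022, 0.025, -0.702]
contact_force: [-4.2, -16.7, 7.9]
opening: 0.6
```

```bash
python3 - <<'E'
from h import *
im,F=tips("s10");crop(im,"s10z");padfit(im,F);tabfit(im,F)
E
```

```text
t 7.3167 at feeder [-55.8 -27.2  79.7] F [ -4.21 -16.67   7.91] open 0.6 turn [ 0.8 -0.2  0.3] shift [ -1.3 -40.6 -49.4]
padfinger zlow [133. 134. 134. 135.] low px 399 172 x [-96. -93. -83.] y [-29. -20. -14.]
tabfinger zlow [134. 134. 135. 136.] low px 380 155 x [-32. -31. -20.] y [-34. -25. -16.]
pad slope 0.241 zc 121.3 n 369
tab y -8.6 x -29.3 z 149.7 n 129
```

View pics/s10z.png

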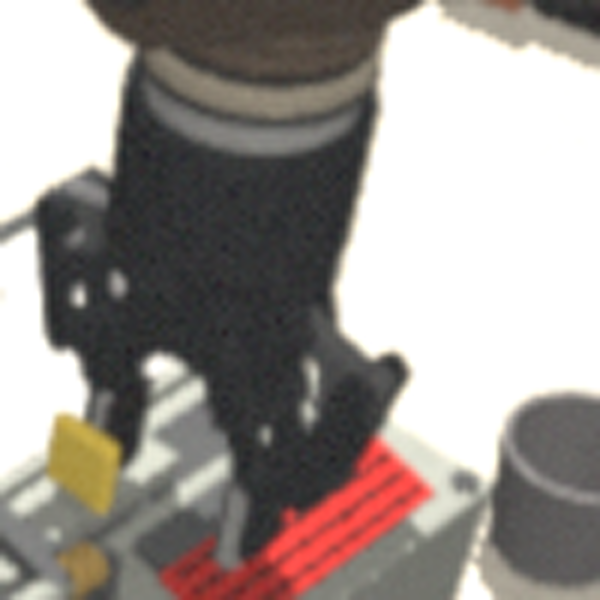

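The push force jumped from 8 to 17 N, as it would at the end stop. A 3 mm extra push will confirm it.

{"op": "step_arm", "data": {
  "rows": [
    [[0, 0, 0], [0, 0, 1.5], 0.4],
    [[0, 0, 0], [0, 0, 3], 0.4],
    [[0, 0, 0], [0, 0, 3], 0.4]
  ]
}}

```text
time: 7.62
eef_pos: [0.5089, -0.0811, 0.0798]
tcp_rot: [0.714, -0.022, 0.025, -0.7]
contact_force: [-6.1, -25.7, 6.7]
opening: 0.601
```

```bash
python3 - <<'E'
from h import *
im,F=tips("s11");padfit(im,F);tabfit(im,F)
E
```

```text
t 7.6167 at feeder [-55.8 -27.4  79.8] F [ -6.06 -25.75   6.65] open 0.601 turn [ 1.1 -0.2  0.3] shift [ -1.4 -40.2 -49.4]
padfinger zlow [134. 134. 135. 135.] low px 399 172 x [-97. -93. -83.] y [-29. -19. -14.]
tabfinger zlow [133. 133. 134. 136.] low px 380 155 x [-33. -31. -20.] y [-35. -26. -14.]
pad slope 0.245 zc 121.4 n 359
tab y -8.4 x -28.9 z 149.8 n 130
```

Force is 26 N with no further motion: bolt is home. I'll back off the tab a few mm, then lift straight up.

{"op": "step_arm", "data": {
  "rows": [
    [[0, 0, 0], [0, 0, -3], 0.4],
    [[0, 0, 0], [0, 0, -6], 0.4],
    [[0, 0, 0], [0, 0, -10], 0.4],
    [[0, 0, 0], [0, -4, -10], 0.4],
    [[0, 0, 0], [0, -9, -10], 0.4],
    [[0, 0, 0], [0, -20, -10], 0.4],
    [[0, 0, 0], [0, -35, -10], 0.4],
    [[0, 0, 0], [0, -55, -10], 0.4],
    [[0, 0, 0], [0, -75, -10], 0.4],
    [[0, 0, 0], [0, -85, -10], 0.4]
  ]
}}

```text
time: 8.5
eef_pos: [0.5075, -0.0816, 0.1642]
tcp_rot: [0.707, -0.023, 0.025, -0.706]
contact_force: [0.5, -0.3, 0.4]
opening: 0.6
```

{"op": "step_arm", "data": {
  "rows": [
    [[0, 0, 0], [0, -10, -10], 0.4],
    [[0, 0, 0], [0, -20, -35], 0.4],
    [[0, 0, 0], [0, -20, -65], 0.4],
    [[0, 0, 0], [0, -20, -95], 0.4],
    [[0, 0, 0], [0, -20, -125], 0.4],
    [[0, 0, 0], [0, -20, -155], 0.4],
    [[0, 0, 0], [0, -20, -180], 0.4],
    [[0, 0, 0], [0, -20, -190], 0.4],
    [[0, 0, 0], [0, -20, -190], 0.4]
  ]
}}

```text
time: 9.25
eef_pos: [0.4926, -0.273, 0.1808]
tcp_rot: [-0.706, 0.026, -0.025, 0.707]
contact_force: [0.4, 0.6, -0.1]
opening: 0.6
```

```bash
python3 - <<'E'
from h import *
im,F=tips("s12");crop(im,"s12z",230,480,90,280,3);padfit(im,F);tabfit(im,F)
p,d=viewer.read_camera("top");im=p[:,:,::-1].copy();F=np.apply_along_axis(w2f,2,cloud("top",d));padfit(im,F);tabfit(im,F)
crop(im,"top12z",230,490,130,320,3)
a=cv2.imread("pics/side0.png");b=cv2.imread("pics/s12.png");d=cv2.absdiff(a,b).max(2)
E
```

```text
t 9.25 at feeder [ -60.  -220.   180.8] F [ 0.41  0.59 -0.06] open 0.6 turn [-0.  -0.5 -0.1] shift [  1.3  59.9 144. ]
padfinger none
tabfinger none
pad slope -0.005 zc 130.5 n 514
tab y -8.4 x -28.1 z 150.0 n 119
pad slope -0.002 zc 130.6 n 576
tab y -11.7 x -25.1 z 150.9 n 45
```

View pics/s12z.png

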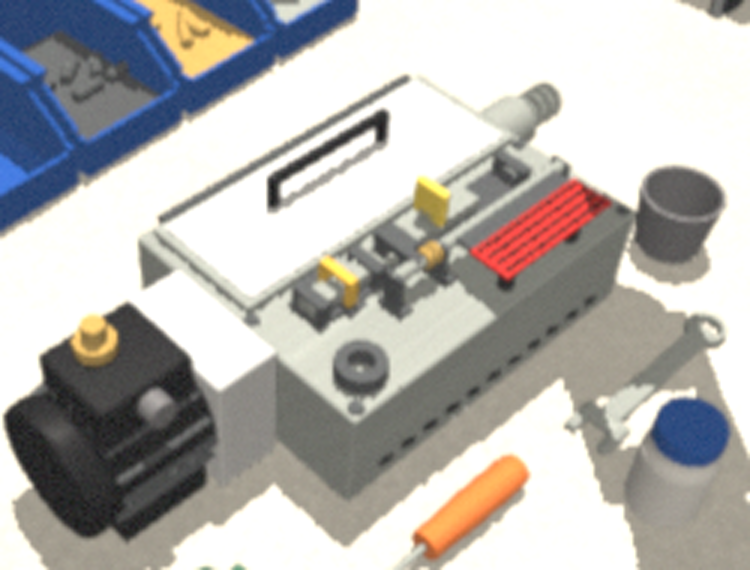

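View pics/top12z.png

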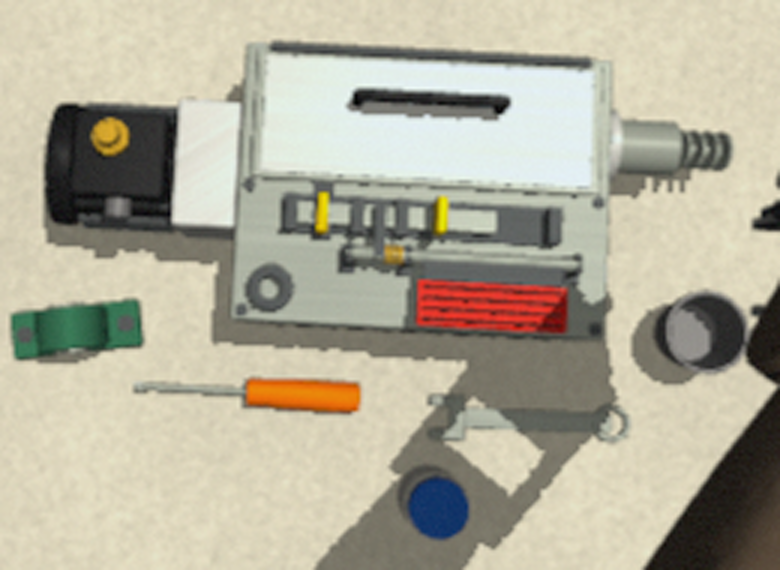

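The tab is now at about zoomed (441,215), home beside the guides. The pad is flat again at z=130.5 (slope about 0), the lid is shut, and the bystanders are where they were. The arm is clear and reads no force, so I'm handing in.

```bash
python3 -c "
from h import *
print(ctrl.sign_off())"
```

```text
the job is handed in; nothing more can be done
None
```

The lid is bolted: I held the red catch right down with one finger while the other pushed the bolt home, then let go, and the catch sprang back up. The job is handed in, at about 9.4 s on the robot's clock. No verdict is reported, so what follows is from my own checks.

- **Catch:** its measured angle stayed between 0.235 and 0.26 rad at each check during the push. Afterwards the pad was flat again, with slope about 0 and its top at z = 130.5 mm.
- **Bolt:** the tab moved about 43.8 mm. A further 3 mm push raised the force from 17 to 26 N with no more motion, so the bolt is against its stop.
- **Lid and loose parts:** by eye, the lid is shut and the loose parts have not moved. I did not measure them.
- **Robot:** clear of everything, with only noise on the force reading.

**Disagreements:**
- **Tool height:** the reported TCP height read about 44–48 mm lower than the fingertips seen by the side camera. Contact with the pad also came with the reading near 0.086 m instead of 0.130 m. I set height from the camera and the contact force instead; x and y agreed.
- **Final tab position:** the two cameras gave y = -8.4 and -11.7 mm. The nominal home position is -10, and each camera sees a different face of the tab.

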